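Drive the hinge pin out of the dough press into its catch pan

TASK

Take out the hinge pin of the little dough press for washing: first push the catch pan all the way in under the hinge, then with the punch drive the pin right through and out of the hinge so that it drops into the pan. Do not touch the pin with the gripper or arm, and leave the bottles and the jar alone. When the pin lies in the pan, lay the punch down flat on its rest or on the counter, away from the hinge.

Things in the scene. Friction and masses are not known exactly. Their poses are not given: they have to be found in the camera images.
- bore (a point): Centre of the press's hinge bore, 85 mm above the counter, mid-way through the hinge head (60 x 60 mm, 36 mm high, centred here, with a 10 mm cap on top). The round bore, 21 mm in diameter, runs level right through along y and is open at both faces (y = -30 and +30 mm). Drive the pin out along +y, over the pan; the punch enters from the -y side.
- press: Dough press, fixed to the counter; origin on the counter straight below bore, same axes. Round plates and black-handled arm lie towards +x (to x = 240 mm, up to 109 mm high). Base plate 12 mm high, to y = -52 mm; beyond it the -y side is clear. A spring plunger in the bore's roof holds the pin: pushing it takes about 3 to 10 N. Past the pin it stands 4 mm into the bore and yields at 4 N.
- pin: Plain steel hinge pin, 18 mm in diameter, 90 mm long, lying in the bore 1.5 mm below the bore's axis. Origin at its centre, y axis along it. At the start it sticks out 4 to 14 mm on the -y side, 16 to 26 mm on the +y side. It falls clear when its trailing (-y) end is well past the head's +y face: punch tip to y = +40 to +50 mm of bore (it may drop sooner).
- punch_grip (a point): Where to grasp the punch: on its axis, in the square wooden handle (22 x 22 mm; 40 mm of it ahead of this point, 60 mm behind). x axis along the punch to its tip, z up. A round steel shank 12 mm in diameter, 100 mm long, goes on from the handle to the tip, 140 mm ahead of this point. About 150 g. It lies level in its rest, axis 45 mm above the counter.
- punch_tip (a point): Centre of the flat 12 mm tip face of the punch; same axes as punch_grip.
- rest: Punch rest, black, fixed: base 170 x 50 x 6 mm, origin under its centre, with notched posts 12 mm thick at x = -50 and +60 mm, open between them. The punch lies along its x axis, tip to +x, grasp point 45 mm above the origin. The posts bear the handle at 34 mm and the shank at 39 mm; low cheeks (to 43 and 48 mm) leave 3 mm each side.
- pan (a joint): Travel of the catch pan on its rails, in m: 0 = fully out, 0.120 = fully in against its stop, its inner end beneath the hinge head; starts at 0 to 0.05. It moves along -y of bore as the value grows, against about 2 N of friction, and stays where it is left.
- pan_in (a point): Centre of the catch pan's inner floor, 37 mm above the counter; axes as bore. Open steel pan, inside 104 x 162 mm (x, y), walls 4 mm thick, rim 61 mm above the counter.
- pan_end (a point): Middle of the outer face of the pan's outer (+y) end wall, 47 mm above the counter; the wall is 112 mm wide and reaches from 33 to 61 mm high. Push it here towards -y. The track has side rails 40 mm high (x = +-60 to +-68 mm) and an end bar 10 mm high (y = 320 to 332 mm of bore; the wall is at 304 mm when fully out).
- bottle_a: squeeze bottle of brown sauce with a paper wrap and amber nozzle, 66 mm across, 195 mm tall; origin under its base. Leave it alone.
- bottle_b: a second squeeze bottle just like bottle_a. Leave it alone.
- jar: dark glass jar with a screw lid, 100 mm across, 122 mm tall; origin under its base. Leave it alone.
Mind the look-alikes: they are no part of the job. What is meant by the part that bears punch_grip is not purple, red or turquoise, and is the larger of those in its own colour.

How it is judged:
By the outcome, as a careful person would: the job done as asked, in the order asked, and still so for the second after the job is handed in, with the robot touching nothing.
It also fails if it takes over 72 s, if anything falls off the work surface, if the arm or the gripper's body presses on something with over 40 N, if the wrist force passes 120 N, or if a joint passes its speed limit or range.

ROBOT

A 7-joint arm with a two-finger parallel gripper is mounted at the origin on the work surface. World frame = base frame: x ahead of the robot, y to its left, z up, the work surface at z = 0. Lengths are in m, angles in rad, forces in N, time in s.
With the tool pointing down it reaches from about 0.4 to 0.875 m from the base axis. Payload 19.3 kg.
Tool frame: the origin (TCP) lies midway between the tips of the shut fingers; the grasp point (between the pads) lies 19 mm behind it; z points along the fingers, y is the line along which they close (so a half turn about z gives the same grasp; the last joint's range is limited). The gripper opens to 85 mm and grips with 20 to 120 N. Pads are 22 mm wide; open, the fingers measure 114 mm over their backs; the gripper's body (76 mm by 85 mm) begins 54 mm behind the grasp point. The pads swing forward as they close: fully open they stand 13 mm farther back than shut.
Start: joints at [1.141, 0.521, -0.036, 1.599, 0.021, 1.021, -0.113], TCP at [0.22, -0.585, 0.231] pointing down, gripper open.
Joint ranges: [-2.91, 2.91], [-0.3, 2.13], [-1.5, 1.42], [0.17, 2.43], [-1.26, 4.41], [0.16, 1.93], [-2.52, 2.52]. Speed limits (rad/s): [1.89, 1.89, 2.39, 2.39, 3.01, 3.01, 3.01].

INTERFACE

Orientations are given as [roll, pitch, yaw] about the fixed x, y, z axes, in that order (R = Rz(yaw) Ry(pitch) Rx(roll)).
In Python, from workcell import telemetry, grab_frame, calibration, bot, outline_of, landmark_of gives the robot as it stands. The module is installed in compiled form; this text tells all that it offers.
- The arm moves only by the shell command python3 -m inch 'ROWS' [FORCE]. ROWS is JSON, a list of rows, each a list of 7 numbers: the shift along the tool's x, y, z in m, then the turn, a rotation vector about the tool's x, y, z in rad, then the closure, from 0 (fully open) to 1 (shut). A call has 1 to 5 rows; each row shifts and turns the commanded pose from where the row before left it, along the tool's axes as they then stand; what a row does not reach is not made up. A row lasts 1/10 s, in which the tool goes at most 50 mm and 8.59 degrees, less where a joint would pass 70% of its speed; a pose out of reach is approached as far as the arm can. A call is refused whole if a number of a shift passes 0.05 or a number of a turn 0.15, either way. A call with a gripper value outside its range is refused whole. The fingers move at their own pace and stop on an object; FORCE is the grip in N (left out, the last holds). Time passes only in rows, so rows that do not move let the fingers close. It gives the time, the measured TCP pose, the force, the opening and the grip force at its end, in the units of the state.
- telemetry.observe(): the state, without advancing time (a new reading comes with each control period).
- grab_frame(name): name is "scene" or "top" or "wrist"; returns the picture (420x560x3 uint8, red, green, blue); there is no depth.
- calibration(name): a dict with "fovy" (degrees; the focal length in pixels is half the picture's height over the tangent of half this angle, whatever the lens; pixels are square), "cx", "cy" (the principal point, pixels), "pose" (4x4, takes a point from camera to world coordinates). Camera axes: x right, y down, z forward; pixel columns grow to the right and rows downward; lengths in m; the calibration is good to about 2 mm. A picture is of the moment at which its call begins: read the wrist's pose just before it. calibration takes no time and is no camera call; for the wrist camera it gives the pose at the moment of the call.
- bot.job_done(): hands the job in; it is judged then, once.
Trained networks look in the newest picture that a camera, given by its name, has taken for a name from the list of things; names that differ only in an ending like _2 or _b are one class to them, and where a whole thing is asked for, a point or a joint stands for the part that bears it (a point fixed in the world has none). Each returns a list of dicts, best first, with "score" (0 to 1); they miss things now and then, are a little off and sometimes report something else, mostly with a low value. They report only what shows in the picture. A call takes as long as a camera call. They do not tell look-alikes from the thing itself.
- outline_of(label, camera): "region" (420x560 bool, what is visible of it) and "rect" ([left, top, right, bottom] in pixels, round what is visible of it).
- landmark_of(label, camera): "xy" ([column, row] in pixels: a listed point, or the origin of a listed thing).
The state is a dict: "clock": time; "qpos": joint angles; "qd": joint speeds; "joint_efforts": joint torques, N m; "position": TCP position; "tool_rot": TCP orientation; "force": force on the tool from outside, world axes, zero at the start; "moment": the same for the moment, N m; "grip_width": finger opening in m; "finger_force": force on a finger pad.
Only numpy, scipy, OpenCV 4.12 (cv2) and the standard library are available. Lean on these libraries where they do the work, as an engineer would, in place of code of your own. Each camera call takes 0.05 s, during which the arm holds its last target. There are 200 camera calls.

## Working session

There is one attempt and no reset: what is moved stays moved. The work goes in short steps, Python scripts to look and compute and a shell command to move; the robot and the scene stay as the last step left them, time stands still between calls to the robot, and variables do not carry over. Pictures are saved under pics/ and viewed, at most 10 in all, crops included, and the job is handed in when it is done.

```bash
mkdir -p pics
cat > h.py <<'E'
import numpy as np, cv2
from workcell import telemetry, grab_frame, calibration, bot, outline_of, landmark_of
def K(c):
    f=210/np.tan(np.radians(c["fovy"])/2); return f
def ray(c,xy):
    f=K(c); P=np.array(c["pose"]); d=np.array([(xy[0]-c["cx"])/f,(xy[1]-c["cy"])/f,1.])
    return P[:3,3],P[:3,:3]@d
def atz(c,xy,z):
    o,d=ray(c,xy); return o+d*(z-o[2])/d[2]
def proj(c,p):
    P=np.array(c["pose"]); q=P[:3,:3].T@(np.asarray(p)-P[:3,3]); return K(c)*q[:2]/q[2]+[c["cx"],c["cy"]]
def save(im,n): cv2.imwrite("pics/"+n,im[:,:,::-1])
E
python3 - <<'E'
from h import *
s=telemetry.observe(); print({k:np.round(v,3) for k,v in s.items()})
a=[]
Z=dict(bore=.085,punch_grip=.045,punch_tip=.045,pan_in=.037,pan_end=.047,rest=0,bottle_a=0,jar=0,press=0,pin=.0835)
for n in ["scene","top"]:
    im=grab_frame(n); c=calibration(n); a.append(im)
    print(n,c["fovy"],np.round(c["pose"],3).tolist())
    for l,z in Z.items():
        for r in landmark_of(l,n)[:5]: print(n,l,round(r["score"],2),np.round(r["xy"]),np.round(atz(c,r["xy"],z),3))
    save(im,n+".png")
E
```

```text
{'clock': np.float64(0.0), 'qpos': array([ 1.141,  0.522, -0.036,  1.6  ,  0.021,  1.021, -0.113]), 'qd': array([ 0.001,  0.002,  0.001, -0.   ,  0.   , -0.001,  0.   ]), 'joint_efforts': array([ 2.0000e-03, -9.2709e+01,  1.9810e+00, -3.6992e+01,  1.8000e-02,
        8.0000e-03, -0.0000e+00]), 'position': array([ 0.22 , -0.585,  0.231]), 'tool_rot': array([-3.14,  0.  ,  0.36]), 'force': array([0.287, 0.562, 0.118]), 'moment': array([-0.004,  0.019, -0.016]), 'finger_force': np.float64(0.0), 'grip_width': np.float64(0.086)}
scene 53.050693681588726 [[0.552, 0.619, -0.558, 1.332], [0.834, -0.423, 0.355, -0.534], [-0.017, -0.661, -0.75, 1.141], [0.0, 0.0, 0.0, 1.0]]
scene bore 0.87 [269. 208.] [ 0.499 -0.043  0.085]
scene punch_grip 0.97 [224. 278.] [ 0.637 -0.297  0.045]
scene punch_grip 0.78 [333. 269.] [0.8   0.001 0.045]
scene punch_grip 0.77 [202. 242.] [ 0.473 -0.288  0.045]
scene punch_grip 0.65 [193. 216.] [ 0.354 -0.265  0.045]
scene punch_grip 0.45 [119. 243.] [ 0.322 -0.52   0.045]
scene punch_tip 0.79 [348. 306.] [ 0.924 -0.043  0.045]
scene punch_tip 0.74 [268. 285.] [ 0.7
[... 1116 characters left out ...]
punch_tip 0.64 [267.  96.] [ 0.903 -0.025  0.045]
top punch_tip 0.59 [316. 154.] [ 0.711 -0.18   0.045]
top punch_tip 0.58 [459. 278.] [ 0.331 -0.602  0.045]
top pan_in 0.62 [212. 229.] [0.476 0.138 0.037]
top pan_end 0.78 [182. 240.] [0.44  0.227 0.047]
top rest 0.97 [348. 234.] [ 0.466 -0.283  0.   ]
top bottle_a 0.69 [405. 182.] [ 0.635 -0.469  0.   ]
top bottle_a 0.61 [421. 232.] [ 0.473 -0.511  0.   ]
top bottle_a 0.27 [350. 233.] [ 0.469 -0.289  0.   ]
top bottle_a 0.16 [183. 235.] [0.458 0.236 0.   ]
top jar 0.74 [121. 268.] [0.356 0.423 0.   ]
top jar 0.16 [212. 229.] [0.477 0.143 0.   ]
top press 0.93 [274. 224.] [ 0.496 -0.051  0.   ]
top pin 0.49 [275. 221.] [ 0.496 -0.054  0.083]
```

View pics/scene.png

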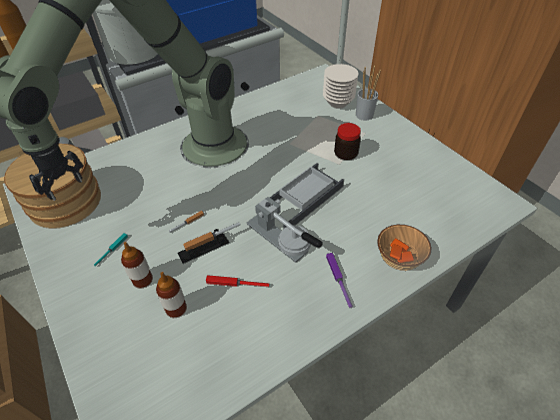

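View pics/top.png

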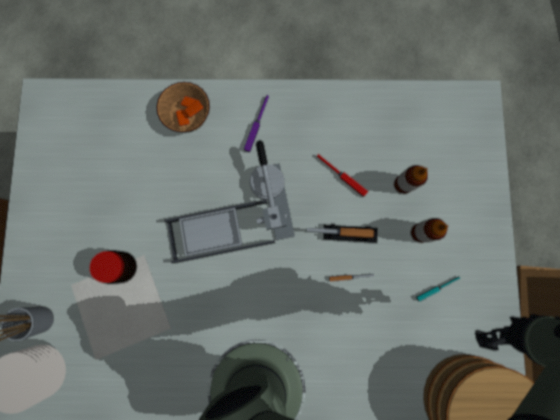

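The scene shows the press at about (268,215), with the pan and rails going up-right to (323,177). The bottles are at (135,265) and (172,297) and the jar at (346,140). There are five punch-like tools:
- Orange on the black rest (202,242)
- Small orange on the counter (190,220)
- Red (238,281)
- Turquoise (112,248)
- Purple (338,275)

The one that fits is the larger orange one, on the rest. I'll confirm it in a crop and triangulate the points.

Run:
```python
from h import *
cs,ct=calibration("scene"),calibration("top")
P={"bore":((269,208),(274,218)),"grip":((202,242),(358,233)),"tip":((240,220),(309,228)),"pan_end":((323,177),(182,240)),"pan_in":((306,190),(212,229)),"press":((268,225),(274,224))}
for n,(a,b) in P.items():
    A=[];B=[]
    for c,x in((cs,a),(ct,b)):
        o,d=ray(c,x); d/=np.linalg.norm(d); M=np.eye(3)-np.outer(d,d); A.append(M);B.append(M@o)
    print(n,np.round(np.linalg.lstsq(np.vstack(A),np.hstack(B),rcond=None)[0],3))
im=cv2.imread("pics/scene.png")[160:310,90:310]
cv2.imwrite("pics/crop.png",cv2.resize(im,None,fx=3.6,fy=3.6,interpolation=cv2.INTER_CUBIC))
c=calibration("wrist");s=telemetry.observe()
print(c["fovy"],np.round(c["pose"],3).tolist(),s["position"])
```

```text
bore [ 0.504 -0.049  0.09 ]
grip [ 0.468 -0.297  0.045]
tip [ 0.478 -0.151  0.07 ]
pan_end [0.442 0.232 0.034]
pan_in [0.473 0.135 0.047]
press [ 0.497 -0.05  -0.005]
69.56230755689103 [[0.352, -0.887, -0.298, 0.296], [-0.936, -0.333, -0.113, -0.557], [0.001, 0.319, -0.948, 0.374], [0.0, 0.0, 0.0, 1.0]] [ 0.22002093 -0.58497168  0.23127817]
```

View pics/crop.png

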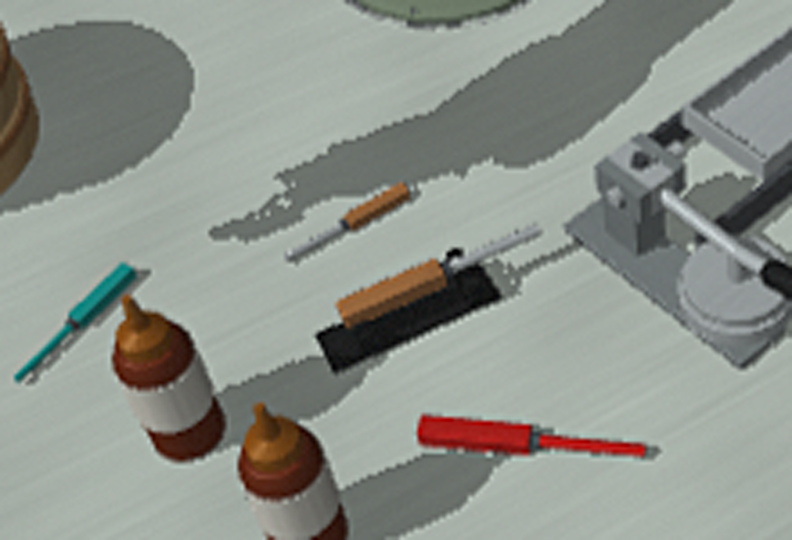

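The crop confirms it: the larger orange handle, at crop (390,290), lies in the black rest with its tip at (540,230). The other orange one at (375,205) is clearly smaller. Next I turn the tool so its x axis lies along the bore's +y, and raise it.

```bash
cat >> h.py <<'E'
def go(x,y,z,yaw=None):
    "print shift in tool axes (at present orientation) to the world target, and tool-z turn to the yaw"
    from scipy.spatial.transform import Rotation as R
    s=telemetry.observe(); r=R.from_euler("xyz",s["tool_rot"]); d=r.inv().apply(np.array([x,y,z])-s["position"])
    print("t",round(float(s["clock"]),2),"pos",np.round(s["position"],4),"rot",np.round(s["tool_rot"],3),"F",np.round(s["force"],1),"w",np.round(s["grip_width"],4))
    print("shift",np.round(d,4),"turn",None if yaw is None else np.round((r.inv()*R.from_euler("xyz",[np.pi,0,yaw])).as_rotvec(),4))
E
python3 -m inch '[[0,0,-0.007,0,0,-0.14,1],[0,0,-0.007,0,0,-0.14,1],[0,0,-0.007,0,0,-0.14,1],[0,0,-0.007,0,0,-0.14,1],[0,0,-0.007,0,0,-0.14,1]]' && python3 -m inch '[[0,0,-0.007,0,0,-0.14,1],[0,0,-0.007,0,0,-0.14,1],[0,0,-0.007,0,0,-0.14,1],[0,0,-0.007,0,0,-0.14,1],[0,0,-0.007,0,0,-0.14,1]]'
python3 -c "
from h import *
go(.46,-.14,.3,1.76)"
```

```text
clock: 1.6
position: [0.22, -0.585, 0.2666]
tool_rot: [-3.142, 0.0, 1.065]
force: [-0.6, -1.2, -0.1]
grip_width: 0.0121
finger_force: 0.0
clock: 2.1
position: [0.22, -0.585, 0.3016]
tool_rot: [-3.142, 0.0, 1.765]
force: [0.7, 0.4, -0.1]
grip_width: -0.0002
finger_force: 0.0
t 2.1 pos [ 0.22   -0.585   0.3016] rot [-3.142  0.     1.765] F [ 0.7  0.4 -0.1] w -0.0002
shift [0.3902 0.3216 0.0016] turn [-0.      0.      0.0054]
```

```bash
R='x'; python3 -m inch '[[0.036,0.03,0,0,0,0,1],[0.036,0.03,0,0,0,0,1],[0.036,0.03,0,0,0,0,1],[0.036,0.03,0,0,0,0,1],[0.036,0.03,0,0,0,0,1]]' >/dev/null && python3 -m inch '[[0.036,0.03,0,0,0,0,1],[0.036,0.03,0,0,0,0,1],[0.036,0.03,0,0,0,0,1],[0.036,0.03,0,0,0,0,1],[0.03,0.022,0,0,0,0,1]]' && python3 -m inch '[[0,0,0,0,0,0,1],[0,0,0,0,0,0,1]]'
cat > look.py <<'E'
from h import *
import sys
def look(name,labels):
    c=calibration("wrist"); im=grab_frame("wrist"); save(im,name+".png")
    Z=dict(bore=.085,punch_grip=.045,punch_tip=.045,pan_in=.037,pan_end=.047,rest=0,press=0,pin=.0835)
    for l in labels:
        for r in landmark_of(l,"wrist")[:3]: print(l,round(r["score"],2),np.round(r["xy"],1),np.round(atz(c,r["xy"],Z[l]),4))
    return c,im
E
python3 -c "
from look import *
look('w1',['bore','press','pin','punch_grip','punch_tip','rest','pan_in'])
go(.41,.33,.3)"
```

```text
clock: 3.1
position: [0.4414, -0.18, 0.3016]
tool_rot: [3.141, 0.0, 1.761]
force: [0.6, -0.6, -0.7]
grip_width: 0.0002
finger_force: 0.0
clock: 3.3
position: [0.4405, -0.1821, 0.3013]
tool_rot: [-3.142, 0.0, 1.761]
force: [0.8, -0.9, -0.4]
grip_width: -0.0001
finger_force: 0.0
bore 0.69 [359.8  74.2] [ 0.5042 -0.0521  0.085 ]
bore 0.24 [282.1 232. ] [ 0.4571 -0.2504  0.085 ]
press 0.8 [344.1  80.1] [ 0.5043 -0.0512  0.    ]
pin 0.74 [280.7 234.3] [ 0.4561 -0.2545  0.0835]
punch_grip 0.87 [281.3 249.8] [ 0.4651 -0.2946  0.045 ]
punch_grip 0.69 [382.7 258.9] [ 0.6144 -0.2808  0.045 ]
punch_grip 0.59 [196.4 204.7] [ 0.3364 -0.2492  0.045 ]
punch_tip 0.97 [306.3 150.2] [ 0.4695 -0.1475  0.045 ]
punch_tip 0.86 [198.3 259.8] [ 0.3481 -0.3338  0.045 ]
punch_tip 0.68 [460.  205.2] [ 0.6946 -0.1807  0.045 ]
rest 0.59 [278.6 231.8] [ 0.4594 -0.2861  0.    ]
t 3.7 pos [ 0.4402 -0.1829  0.3013] rot [-3.142  0.     1.759] F [ 0.4 -0.4 -0.2] w -0.0005
shift [0.5095 0.0662 0.0013] turn None
```

View pics/w1.png

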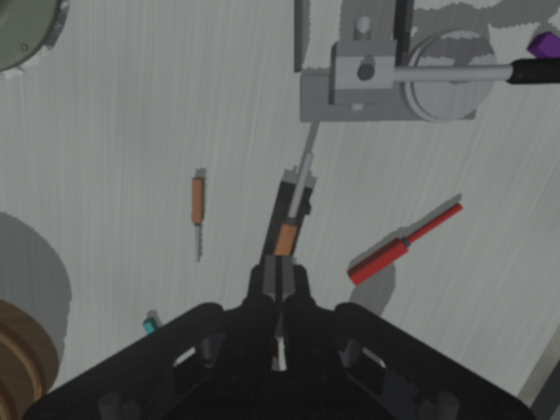

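The wrist view shows the hinge head at (363,72) with the pin stub at about (357,108). The press axes line up with the image, so bore yaw ≈ 0.19. The punch shank runs from (285,240) to (308,155), and the small orange punch at (197,205) is separate. Next, the pan end.

```bash
python3 -m inch '[[0.046,0.006,0,0,0,0,1],[0.046,0.006,0,0,0,0,1],[0.046,0.006,0,0,0,0,1],[0.046,0.006,0,0,0,0,1],[0.046,0.006,0,0,0,0,1]]' >/dev/null && python3 -m inch '[[0.046,0.006,0,0,0,0,1],[0.046,0.006,0,0,0,0,1],[0.046,0.006,0,0,0,0,1],[0.046,0.006,0,0,0,0,1],[0.046,0.006,0,0,0,0,1]]' >/dev/null&& python3 -m inch '[[0.03,0.003,0,0,0,0,1],[0,0,0,0,0,0,1],[0,0,0,0,0,0,1]]'
python3 -c "
from look import *
look('w2',['bore','press','pan_in','pan_end'])
go(.43,.29,.1,1.76)"
```

```text
clock: 5.0
position: [0.41, 0.3108, 0.301]
tool_rot: [-3.141, 0.0, 1.761]
force: [0.2, -1.1, 0.0]
grip_width: 0.0004
finger_force: 0.0
press 0.74 [294.1 364.5] [ 0.5078 -0.0511  0.    ]
pan_end 0.96 [293.5 236.7] [0.4472 0.2229 0.047 ]
t 5.25 pos [0.4106 0.3097 0.3014] rot [3.141 0.    1.758] F [-0.1 -0.2 -1. ] w -0.0001
shift [-0.0229  0.0153  0.2014] turn [ 0.0004  0.0004 -0.0019]
```

View pics/w2.png

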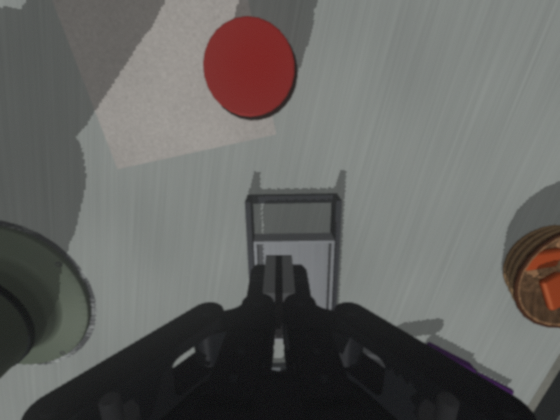

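The wrist view shows the pan's outer end wall at (293,237) and the track's end bar at (293,198). The jar at (250,68) is well clear. I'll come down between wall and bar.

```bash
python3 -c "
from h import *
go(.440,.259,.045,1.765)"
```

```text
t 5.25 pos [0.4106 0.3097 0.3014] rot [3.141 0.    1.758] F [-0.1 -0.2 -1. ] w -0.0001
shift [-0.0552  0.0193  0.2565] turn [ 0.0004  0.0004 -0.0069]
```

```bash
python3 -m inch '[[-0.019,0.006,0.04,0,0,0,1],[-0.019,0.006,0.04,0,0,0,1],[-0.017,0.007,0.04,0,0,0,1],[0,0,0.04,0,0,0,1],[0,0,0.04,0,0,0,1]]' >/dev/null && python3 -m inch '[[0,0,0.035,0,0,0,1],[0,0,0.021,0,0,0,1],[0,0,0,0,0,0,1],[0,0,0,0,0,0,1]]' && python3 -m inch '[[-0.02,0,0,0,0,0,1],[-0.015,0,0,0,0,0,1],[-0.015,0,0,0,0,0,1],[-0.015,0,0,0,0,0,1],[-0.01,0,0,0,0,0,1]]'
```

```text
clock: 6.15
position: [0.4394, 0.2601, 0.046]
tool_rot: [3.141, -0.0, 1.759]
force: [-0.1, 0.6, 0.8]
grip_width: 0.0002
finger_force: 0.0
clock: 6.65
position: [0.4539, 0.185, 0.0457]
tool_rot: [3.141, 0.0, 1.759]
force: [0.4, 2.4, 1.5]
grip_width: -0.0
finger_force: 1.4
```

```bash
python3 -m inch '[[-0.01,0,0,0,0,0,1],[-0.01,0,0,0,0,0,1],[-0.01,0,0,0,0,0,1],[0,0,0,0,0,0,1]]' && python3 -m inch '[[-0.005,0,0,0,0,0,1],[-0.003,0,0,0,0,0,1],[0,0,0,0,0,0,1]]' && python3 -m inch '[[-0.002,0,0,0,0,0,1],[0,0,0,0,0,0,1]]'
```

```text
clock: 7.05
position: [0.459, 0.1553, 0.0451]
tool_rot: [-3.141, 0.001, 1.758]
force: [0.1, -0.1, -0.0]
grip_width: -0.0002
finger_force: 0.0
clock: 7.35
position: [0.4603, 0.1489, 0.0452]
tool_rot: [-3.141, 0.0, 1.76]
force: [0.6, -0.6, -0.1]
grip_width: -0.0
finger_force: 0.0
clock: 7.55
position: [0.4607, 0.1472, 0.0453]
tool_rot: [-3.141, 0.0, 1.76]
force: [-0.3, -0.3, 0.7]
grip_width: -0.0001
finger_force: 0.2
```

```bash
for i in 1; do python3 -m inch '[[-0.003,0,0,0,0,0,1],[-0.003,0,0,0,0,0,1]]' && python3 -m inch '[[-0.003,0,0,0,0,0,1],[-0.003,0,0,0,0,0,1]]';done; python3 -c "
from h import *
go(.468,.129,.045,1.765)"
```

```text
clock: 7.75
position: [0.4619, 0.1414, 0.0453]
tool_rot: [3.142, -0.0, 1.76]
force: [-0.2, 2.7, -1.2]
grip_width: -0.0001
finger_force: 1.1
clock: 7.95
position: [0.4625, 0.1391, 0.0454]
tool_rot: [3.14, -0.006, 1.762]
force: [-12.3, 36.4, -7.2]
grip_width: 0.0
finger_force: 18.7
t 7.95 pos [0.4625 0.1391 0.0454] rot [ 3.14  -0.006  1.762] F [-12.3  36.4  -7.2] w 0.0
shift [-0.011   0.0035  0.0004] turn [ 0.0013 -0.006  -0.0028]
```

The stop is reached: the force jumped to 36 N at the predicted place, so the pan is fully in. I'll back off and go above the punch.

```bash
python3 -m inch '[[0.008,0,0,0,0,0,1],[0.02,0,0,0,0,0,1],[0,0,-0.04,0,0,0,1],[0,0,-0.04,0,0,0,1],[0,0,-0.04,0,0,0,1]]' && python3 -m inch '[[0,0,-0.04,0,0,0,0.5],[0,0,-0.04,0,0,0,0],[0,0,0,0,0,0,0]]' && python3 -c "
from h import *
go(.455,-.29,.25,1.53)"
```

```text
clock: 8.45
position: [0.4573, 0.1627, 0.1666]
tool_rot: [-3.14, 0.0, 1.76]
force: [0.2, -0.2, 0.6]
grip_width: -0.0002
finger_force: 0.0
clock: 8.75
position: [0.4594, 0.1634, 0.2497]
tool_rot: [3.135, 0.0, 1.759]
force: [0.7, 0.3, -1.1]
grip_width: 0.0432
finger_force: 0.0
t 8.75 pos [0.4594 0.1634 0.2497] rot [3.135 0.    1.759] F [ 0.7  0.3 -1.1] w 0.0432
shift [-0.4446 -0.0891 -0.0008] turn [ 0.0063 -0.0005  0.2289]
```

```bash
python3 -m inch '[[-0.045,-0.009,0,0,0,0,0],[-0.045,-0.009,0,0,0,0,0],[-0.045,-0.009,0,0,0,0,0],[-0.045,-0.009,0,0,0,0,0],[-0.045,-0.009,0,0,0,0,0]]' >/dev/null && python3 -m inch '[[-0.045,-0.009,0,0,0,0,0],[-0.045,-0.009,0,0,0,0,0],[-0.045,-0.009,0,0,0,0,0],[-0.045,-0.009,0,0,0,0,0],[-0.04,-0.008,0,0,0,0.11,0]]' >/dev/null && python3 -m inch '[[0,0,0,0,0,0.12,0],[0,0,0,0,0,0,0],[0,0,0,0,0,0,0]]'
python3 -c "
from look import *
c,im=look('w3',['bore','pin','punch_grip','punch_tip','rest'])
r=outline_of('punch_grip','wrist')
for k in r[:2]:
  m=k['region']; ys,xs=np.nonzero(m); w=[atz(c,(x,y),.045)[:2] for x,y in zip(xs,ys)]
  w=np.array(w); mu=w.mean(0); u=np.linalg.svd(w-mu,full_matrices=False)[2][0]; print(k['score'],k['rect'],m.sum(),np.round(mu,4),np.round(u,4),np.arctan2(*(u[::-1]*np.sign(u[1]))),np.ptp((w-mu)@u))
go(.466,-.296,.1,1.53)"
```

```text
clock: 10.05
position: [0.4538, -0.2901, 0.2451]
tool_rot: [-3.141, -0.0, 1.534]
force: [-0.1, 0.1, 0.2]
grip_width: 0.0856
finger_force: 0.0
punch_grip 0.88 [418.3 171.3] [ 0.6132 -0.2842  0.045 ]
punch_grip 0.82 [176.4 330.6] [ 0.3041 -0.496   0.045 ]
punch_grip 0.73 [289.3 183.7] [ 0.4652 -0.2934  0.045 ]
punch_tip 0.82 [507.7  78.3] [ 0.6954 -0.1891  0.045 ]
punch_tip 0.79 [214.7 377.2] [ 0.3484 -0.5811  0.045 ]
punch_tip 0.64 [291.9  43.8] [ 0.4715 -0.1488  0.045 ]
rest 0.74 [283.1 171. ] [ 0.4588 -0.2873  0.    ]
0.76 [278.1, 44.8, 300.8, 231.9] 2620 [ 0.4677 -0.2583] [-0.0572 -0.9984] 1.513614434426023 0.20287977750542488
0.67 [176.2, 327.7, 216.3, 377.7] 489 [ 0.3224 -0.5332] [ 0.4142 -0.9102] 1.9979063482010482 0.092582283100231
t 10.4 pos [ 0.454  -0.2906  0.2454] rot [3.142 0.    1.531] F [ 0.7 -0.4  0.8] w 0.0851
shift [-0.0049  0.0122  0.1454] turn [0.     0.0001 0.0009]
```

View pics/w3.png

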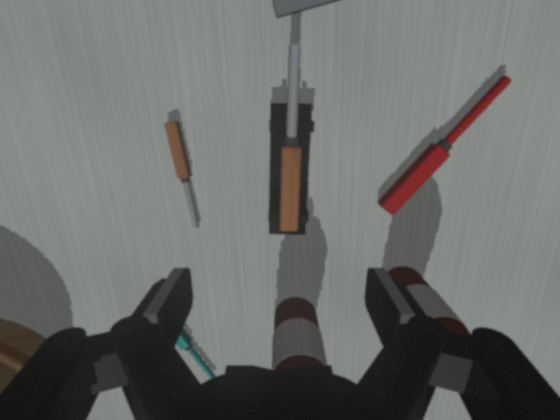

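The view shows the orange handle at x=290 from row 145 to 230, with the tip at (293,44) and the grip point at about (289,184). The rest is below it, and the fingers will straddle it centrally. Going down.

```bash
python3 -m inch '[[-0.004,0.012,0.045,0,0,0.01,0],[0,0,0.045,0,0,0,0],[0,0,0.045,0,0,0,0],[0,0,0.03,0,0,0,0],[0,0,0,0,0,0,0]]' >/dev/null && python3 -m inch '[[0,0,0,0,0,0,0]]' && python3 -c "
from h import *
go(.4655,-.2945,.024,1.52)"
```

```text
clock: 11.0
position: [0.4662, -0.2951, 0.0811]
tool_rot: [3.141, -0.0, 1.52]
force: [0.1, 0.4, 1.2]
grip_width: 0.0853
finger_force: 0.0
t 11.0 pos [ 0.4662 -0.2951  0.0811] rot [ 3.141 -0.     1.52 ] F [0.1 0.4 1.2] w 0.0853
shift [ 0.0006 -0.0007  0.0571] turn [ 0.0001 -0.0003  0.0004]
```

```bash
python3 -m inch '[[0,0,0.03,0,0,0,0],[0,0,0.027,0,0,0,0],[0,0,0,0,0,0,0.3],[0,0,0,0,0,0,0.5],[0,0,0,0,0,0,0.7]]' 60 && python3 -m inch '[[0,0,0,0,0,0,0.9],[0,0,0,0,0,0,1],[0,0,0,0,0,0,1],[0,0,0,0,0,0,1],[0,0,0,0,0,0,1]]' 80
```

```text
clock: 11.5
position: [0.4668, -0.2959, 0.0254]
tool_rot: [3.139, 0.001, 1.52]
force: [0.8, -0.1, -0.5]
grip_width: 0.0438
finger_force: 0.0
clock: 12.0
position: [0.4663, -0.2958, 0.0248]
tool_rot: [3.14, 0.001, 1.52]
force: [-4.2, 0.8, 17.7]
grip_width: 0.0207
finger_force: 77.5
```

```bash
python3 -m inch '[[0,0,-0.01,0,0,0,1],[0,0,-0.03,0,0,0,1],[0,0,-0.04,0,0,0,1],[0,0,-0.05,0,0,0,1],[0,0,-0.05,0,0,-0.12,1]]' >/dev/null && python3 -m inch '[[0.04,0,-0.025,0,0,-0.12,1],[0.04,0,0,0,0,0,1],[0.036,0.0,0,0,0,0,1],[0,0,0,0,0,0,1],[0,0,0,0,0,0,1]]' 100 
python3 -c "
from look import *
c,im=look('w4',['bore','press','pin','punch_grip','punch_tip'])
np.save('w4pose',c['pose'])
cv2.imwrite('pics/w4c.png',cv2.resize(im[:210,180:460,::-1],None,fx=2.8,fy=2.8,interpolation=cv2.INTER_CUBIC))
go(.543,-.247,.0633,1.766)"
```

```text
clock: 13.0
position: [0.4487, -0.1805, 0.2291]
tool_rot: [3.141, 0.001, 1.761]
force: [-0.0, -1.0, -2.2]
grip_width: 0.0206
finger_force: 100.5
bore 0.69 [371.8  62.6] [ 0.504  -0.0502  0.085 ]
press 0.97 [350.2  74.1] [ 0.5048 -0.051   0.    ]
punch_grip 0.85 [177.4 222.2] [ 0.3413 -0.2467  0.045 ]
punch_grip 0.77 [396.2 280.8] [ 0.6137 -0.2732  0.045 ]
punch_grip 0.75 [278.1 276.5] [ 0.4691 -0.2949  0.045 ]
punch_tip 0.88 [486.5 224.1] [ 0.6928 -0.1812  0.045 ]
punch_tip 0.61 [178.7 286.1] [ 0.35   -0.3318  0.045 ]
t 13.3 pos [ 0.4487 -0.1813  0.2282] rot [-3.141 -0.     1.759] F [ 0.1 -0.5 -1.7] w 0.0208
shift [-0.0822  0.0804  0.1648] turn [-0.0001 -0.0004 -0.0072]
```

View pics/w4c.png

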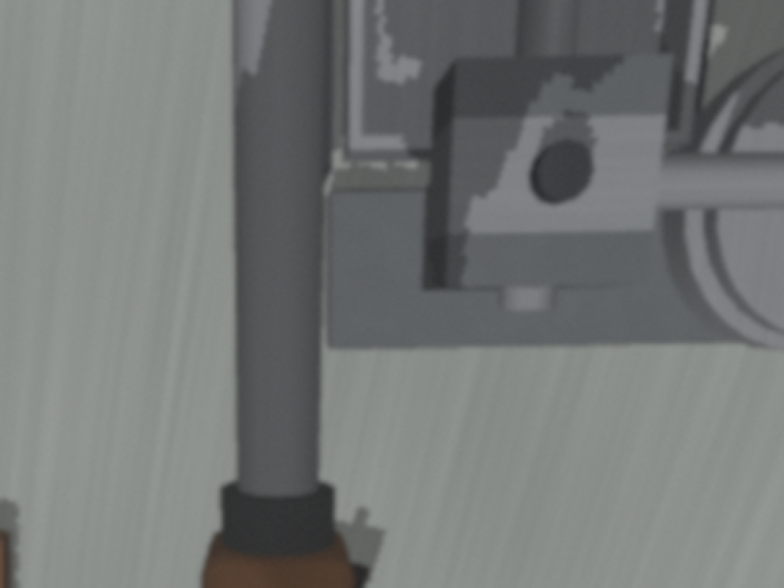

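The crop shows the held shank at x≈280. The head's cap centre is at crop (560,172), the -y pin stub is centred at (527,300), and the +y stub at (546,30). I'll compute the bore axis from these.

```bash
python3 -c "
from h import *
c=calibration('wrist'); c['pose']=np.load('w4pose.npy')
q=lambda x,y,z:atz(c,(180+x/2.8,y/2.8),z)
a=q(527,302,.0835);b=q(546,30,.0835);print('pin',a,b,np.arctan2(b[1]-a[1],b[0]-a[0]))
a=q(330,348,.012);b=q(745,344,.012);print('edge',a,b,np.arctan2(b[1]-a[1],b[0]-a[0])+np.pi/2)
s=telemetry.observe()['position'];z=s[2]+.0202
a=q(279,480,z);b=q(281.5,20,z);print('shank',a,b,np.arctan2(b[1]-a[1],b[0]-a[0]))
y=1.759;u=np.array([np.cos(y),np.sin(y)])
for p in(a,b):d=p[:2]-s[:2];print(d@u,d[0]*np.sin(y)-d[1]*np.cos(y))
"
```

```text
pin [ 0.51181861 -0.08618322  0.0835    ] [ 0.49592155 -0.01215057  0.0835    ] 1.7823148955320378
edge [ 0.45746052 -0.11491041  0.012     ] [ 0.62350178 -0.08133319  0.012     ] 1.770327668541604
shank [ 0.43755035 -0.12552697  0.24837512] [ 0.42676904 -0.06828457  0.24837512] 1.756960316419781
0.05685724682954807 -0.000519741857862634
0.11510598433430262 -0.00040093269964471337
```

```bash
python3 -m inch '[[-0.041,0.01,0,0,0,-0.011,1],[-0.041,0.04,0,0,0,0,1],[0,0.03,0.03,0,0,0,1],[0,0,0.04,0,0,0,1],[0,0,0.04,0,0,0,1]]' >/dev/null && python3 -m inch '[[0,0,0.035,0,0,0,1],[0,0,0.018,0,0,0,1],[0,0,0,0,0,0,1],[0,0,0,0,0,0,1]]' 
python3 -c "
from h import *
go(.5436,-.247,.0633,1.77)
s=telemetry.observe(); p=s['position']; u=np.array([np.cos(1.77),np.sin(1.77),0]); t=p+.14*u+[0,0,.0202]
for n in ['scene','top']:
  im=grab_frame(n);c=calibration(n); print(n,'pred tip',proj(c,t),'tip at -60:',t)
  for r in landmark_of('punch_tip',n)[:5]: print(r['score'],r['xy'])
  if n=='scene':
    x,y=proj(c,t).astype(int); cv2.imwrite('pics/s5.png',cv2.resize(im[y-50:y+50,x-65:x+65,::-1],None,fx=6,fy=6,interpolation=cv2.INTER_CUBIC)); print(x,y)
"
```

```text
clock: 14.2
position: [0.5372, -0.2414, 0.0657]
tool_rot: [3.141, -0.0, 1.77]
force: [0.6, -0.2, -0.7]
grip_width: 0.0204
finger_force: 100.5
t 14.2 pos [ 0.5372 -0.2414  0.0657] rot [ 3.141 -0.     1.77 ] F [ 0.6 -0.2 -0.7] w 0.0204
shift [-0.0067  0.0051  0.0024] turn [ 0.0001 -0.0003  0.0005]
scene pred tip [255.0063881  216.90649401] tip at -60: [ 0.50953364 -0.10420011  0.08589317]
0.77 [348.4, 305.7]
0.65 [265.7, 285.5]
0.55 [254.6, 210.6]
0.53 [95.3, 265.6]
0.44 [165.4, 230.7]
255 216
top pred tip [291.96223494 215.97058112] tip at -60: [ 0.50953364 -0.10420011  0.08589317]
0.67 [288.6, 215.9]
0.67 [267.9, 97.0]
0.64 [315.1, 155.1]
0.49 [374.4, 273.9]
0.44 [459.0, 278.1]
```

View pics/s5.png

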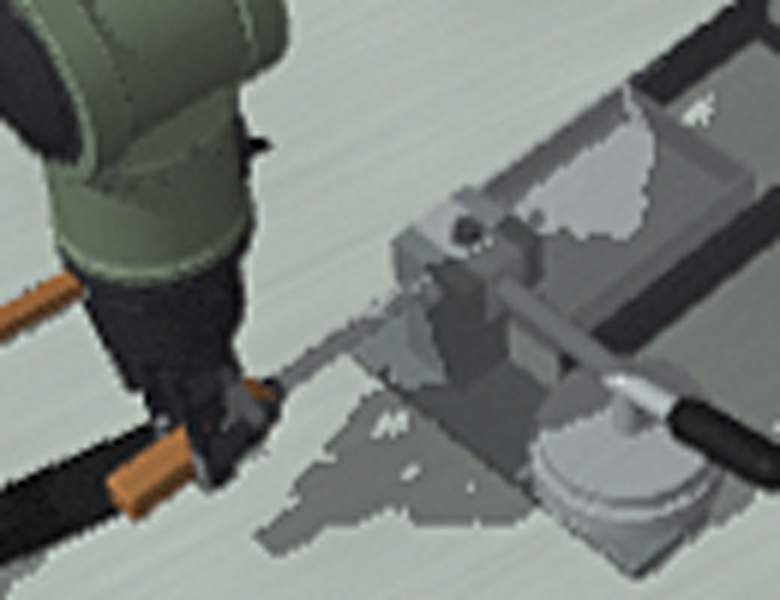

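```bash
python3 -c "
from h import *
c=calibration('scene');s=telemetry.observe(); p=s['position']; u=np.array([np.cos(1.77),np.sin(1.77),0]); b=np.array([.504,-.051,.085])
k=lambda q:np.round((proj(c,q)-[190,166])*6)
for d in(-.06,.04,.06,.1,.14): print(d,k(p+d*u+[0,0,.0202]))
print('pin end',k(b-.036*u-[0,0,.0015]),'pin far',k(b+.054*u),'captop',k(b+[0,0,.028]))
x=np.array([u[1],-u[0],0])
for i in(-1,1):
  for j in(-1,1): print('cap',i,j,k(b+[0,0,.028]+.03*i*x+.03*j*u))
"
```

```text
-0.06 [107. 513.]
0.04 [253. 405.]
0.06 [281. 385.]
0.1 [336. 344.]
0.14 [390. 305.]
pin end [419. 296.] pin far [533. 210.] captop [464. 227.]
cap -1 -1 [387. 227.]
cap -1 1 [465. 172.]
cap 1 -1 [462. 284.]
cap 1 1 [540. 226.]
```

```bash
python3 -m inch '[[-0.007,0.005,0.002,0,0,0,1],[0,0,0,0,0,0,1],[0,0,0,0,0,0,1]]' 110 >/dev/null&& python3 -c "
from h import *
go(.5436,-.247,.0633,1.77)" && python3 -m inch '[[0.005,0,0,0,0,0,1],[0.003,0,0,0,0,0,1],[0,0,0,0,0,0,1]]' && python3 -m inch '[[0.003,0,0,0,0,0,1],[0,0,0,0,0,0,1]]'&& python3 -m inch '[[0.003,0,0,0,0,0,1],[0,0,0,0,0,0,1]]' && python3 -m inch '[[0.003,0,0,0,0,0,1],[0,0,0,0,0,0,1]]'
```

```text
t 14.7 pos [ 0.5434 -0.2474  0.0633] rot [3.141 0.    1.77 ] F [-0.7  0.2 -1.6] w 0.0204
shift [0.0004 0.0002 0.    ] turn [0.0002 0.0001 0.0003]
clock: 15.0
position: [0.5417, -0.2385, 0.0634]
tool_rot: [-3.142, -0.0, 1.772]
force: [0.1, -1.0, -1.2]
grip_width: 0.0205
finger_force: 107.6
clock: 15.2
position: [0.5411, -0.2359, 0.0633]
tool_rot: [3.142, -0.0, 1.771]
force: [0.2, 0.2, -1.9]
grip_width: 0.0204
finger_force: 107.6
clock: 15.4
position: [0.5405, -0.2331, 0.0633]
tool_rot: [3.142, -0.0, 1.771]
force: [0.2, 0.1, -1.4]
grip_width: 0.0202
finger_force: 107.6
clock: 15.6
position: [0.5399, -0.2304, 0.0633]
tool_rot: [-3.142, 0.0, 1.771]
force: [0.6, -1.5, -2.8]
grip_width: 0.0205
finger_force: 107.8
```

```bash
for k in 1 2 3; do :; done; python3 -m inch '[[0.003,0,0,0,0,0,1],[0,0,0,0,0,0,1]]' | egrep 'pos|force' && python3 -m inch '[[0.003,0,0,0,0,0,1],[0,0,0,0,0,0,1]]'| egrep 'pos|force' && python3 -m inch '[[0.003,0,0,0,0,0,1],[0,0,0,0,0,0,1]]'| egrep 'pos|force' && python3 -m inch '[[0.003,0,0,0,0,0,1],[0,0,0,0,0,0,1]]'| egrep 'pos|force'
```

```text
position: [0.5393, -0.2274, 0.0633]
force: [0.2, -1.1, -0.7]
finger_force: 107.9
position: [0.5387, -0.2243, 0.0633]
force: [0.0, -1.5, -1.5]
finger_force: 107.9
position: [0.5381, -0.2213, 0.0633]
force: [-0.1, -1.7, -1.9]
finger_force: 107.9
position: [0.5375, -0.2184, 0.0633]
force: [0.5, -1.3, -2.9]
finger_force: 107.9
```

```bash
python3 -m inch '[[0.003,0,0,0,0,0,1]]' | egrep 'pos|force' && python3 -m inch '[[0.003,0,0,0,0,0,1]]'| egrep 'pos|force' && python3 -c "
from h import *
im=grab_frame('scene');c=calibration('scene');np.save('s6',im)
a=im[170:270,200:330,::-1]
b=cv2.resize(a,None,fx=6,fy=6,interpolation=cv2.INTER_CUBIC);cv2.imwrite('pics/s6.png',b)
s=telemetry.observe(); p=s['position']; u=np.array([np.cos(1.77),np.sin(1.77),0]); b=np.array([.504,-.051,.085])
k=lambda q:np.round((proj(c,q)-[200,170])*6)
print('along',(p-b)@u)
for d in(-.06,.04,.14): print(d,k(p+d*u+[0,0,.0202]))
print('head -y face',k(b-.03*u),'far',k(b+.03*u),k(b+.06*u),k(b+.09*u))
"
```

```text
position: [0.5369, -0.2163, 0.0633]
force: [1.3, -5.6, -1.5]
finger_force: 108.0
position: [0.5363, -0.2133, 0.0633]
force: [1.3, -5.0, -1.8]
finger_force: 108.0
along -0.16472866693338276
-0.06 [ 97. 466.]
0.04 [240. 360.]
0.14 [373. 261.]
head -y face [367. 265.] far [443. 208.] [480. 181.] [517. 154.]
```

View pics/s6.png

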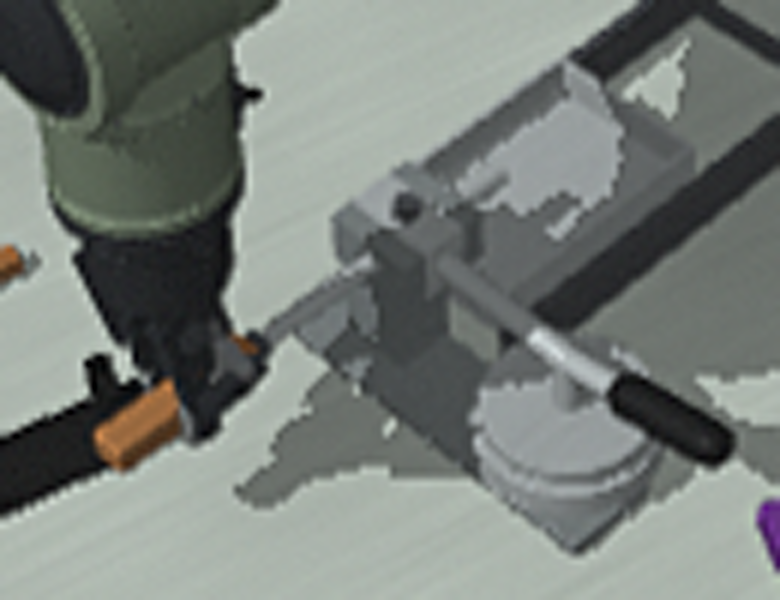

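The pin's far end now sticks out further over the pan, at (490,185), and moves at about 5 N with the punch entering the bore. I'll keep driving.

```bash
python3 -m inch '[[0.004,0,0,0,0,0,1],[0.004,0,0,0,0,0,1],[0.004,0,0,0,0,0,1]]' | egrep 'pos|force' && python3 -m inch '[[0.004,0,0,0,0,0,1],[0.004,0,0,0,0,0,1],[0.004,0,0,0,0,0,1]]'| egrep 'pos|force' && python3 -m inch '[[0.004,0,0,0,0,0,1],[0.004,0,0,0,0,0,1],[0.004,0,0,0,0,0,1]]'| egrep 'pos|force'; python3 -c "
from h import *
go(.504+.198*.095,-.051-.98*.095,.0633,1.77)"
```

```text
position: [0.5339, -0.2014, 0.0633]
force: [0.6, -5.0, -1.7]
finger_force: 108.0
position: [0.5315, -0.189, 0.0633]
force: [-0.2, -1.4, -2.2]
finger_force: 107.9
position: [0.5291, -0.1772, 0.0633]
force: [1.0, -1.2, -2.2]
finger_force: 107.9
t 17.55 pos [ 0.5291 -0.1772  0.0633] rot [-3.142 -0.     1.771] F [ 1.  -1.2 -2.2] w 0.0204
shift [0.0336 0.0004 0.    ] turn [-0.     -0.0001  0.0009]
```

```bash
python3 -m inch '[[0.005,0,0,0,0,0,1],[0.005,0,0,0,0,0,1],[0.005,0,0,0,0,0,1]]' | egrep 'pos|force' && python3 -m inch '[[0.005,0,0,0,0,0,1],[0.005,0,0,0,0,0,1]]'| egrep 'pos|force' && python3 -m inch '[[0.005,0,0,0,0,0,1],[0.004,0,0,0,0,0,1],[0,0,0,0,0,0,1],[0,0,0,0,0,0,1]]'| egrep 'pos|force'; python3 -c "
from h import *
for n in ['scene','top']:
  im=grab_frame(n);c=calibration(n);np.save('n_'+n,im)
  for r in landmark_of('pin',n)[:3]: print(n,r['score'],r['xy'],atz(c,r['xy'],.046))
  for r in outline_of('pin',n)[:3]: print(n,r['score'],r['rect'],r['region'].sum())
"
```

```text
position: [0.5261, -0.1623, 0.0633]
force: [-0.1, -0.4, -1.4]
finger_force: 107.9
position: [0.5241, -0.1526, 0.0633]
force: [-0.3, 0.0, -2.4]
finger_force: 107.9
position: [0.5224, -0.1442, 0.0633]
force: [-0.1, -0.2, -1.9]
finger_force: 108.0
scene 0.43 [286.6, 207.5] [0.50370907 0.0270747  0.046     ]
scene 0.5 [279.9, 194.7, 295.9, 212.6] 106
top 0.54 [246.4, 226.7] [0.481521   0.03261232 0.046     ]
top 0.46 [227.9, 222.2, 257.4, 230.7] 164
```

```bash
python3 -m inch '[[-0.015,0,0,0,0,0,1],[-0.02,0,0,0,0,0,1],[-0.025,0,0,0,0,0,1],[-0.025,0,0,0,0,0,1],[-0.025,0,0,0,0,0,1]]' | egrep 'pos|force' && python3 -m inch '[[-0.02,0,0,0,0,0,1],[0,0,-0.03,0,0,0,1],[0,0,-0.03,0,0,0.12,1],[0,0,0,0,0,0.13,1],[0,0,0,0,0,0,1]]'; python3 -c "
from h import *
o=[]
for n in ['scene','top']:
  im=grab_frame(n);c=calibration(n)
  for r in landmark_of('pin',n)[:3]: print(n,r['score'],r['xy'],atz(c,r['xy'],.046))
  for r in outline_of('pin',n)[:3]: print(n,r['score'],r['rect'],r['region'].sum())
  x,y=(285,207) if n=='scene' else (240,226)
  o.append(cv2.resize(im[y-35:y+35,x-48:x+48,::-1],None,fx=8,fy=4*2,interpolation=cv2.INTER_CUBIC)[:,:])
o=[cv2.resize(i,(400,292)) for i in o]
cv2.imwrite('pics/fin.png',np.hstack(o))
go(.4663,-.2958,.12,1.52)"
```

```text
position: [0.5443, -0.2532, 0.0633]
force: [0.4, -1.3, -1.2]
finger_force: 108.0
clock: 19.75
position: [0.5485, -0.272, 0.124]
tool_rot: [3.141, 0.001, 1.518]
force: [-0.6, 0.7, -1.3]
grip_width: 0.0206
finger_force: 108.0
scene 0.66 [290.2, 201.5] [0.48699147 0.05399674 0.046     ]
scene 0.43 [201.1, 247.4] [ 0.49195664 -0.30221672  0.046     ]
scene 0.51 [282.1, 196.4, 296.8, 209.6] 94
scene 0.5 [271.3, 183.2, 316.1, 218.6] 955
top 0.67 [246.0, 230.6] [0.46963679 0.03361642 0.046     ]
top 0.65 [232.6, 226.2, 257.4, 233.2] 169
t 20.05 pos [ 0.548  -0.2716  0.1227] rot [-3.141e+00 -1.000e-03  1.523e+00] F [ 0.   0.2 -1.6] w 0.0203
shift [-0.0281 -0.0804  0.0027] turn [-0.0009 -0.0006  0.0027]
```

View pics/fin.png

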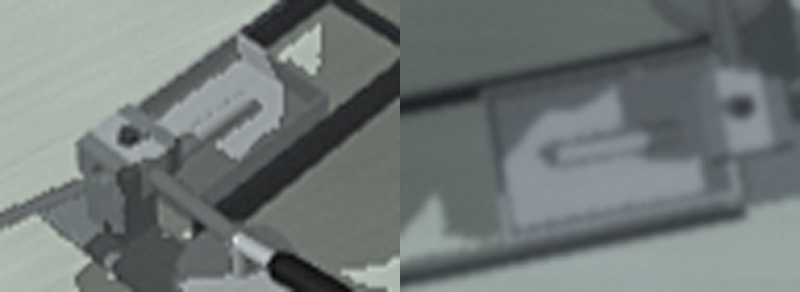

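The picture shows the pin lying flat in the pan, in both the left (scene) and right (top) halves, clear of the hinge head. Now the punch goes back into its rest at the pose it was taken from.

```bash
python3 -m inch '[[-0.014,-0.04,0,0,0,0,1],[-0.014,-0.04,0,0,0,0.003,1],[0,0,0.03,0,0,0,1],[0,0,0,0,0,0,1],[0,0,0,0,0,0,1]]' | egrep 'pos|rot' && python3 -c "
from h import *
go(.4663,-.2958,.0255,1.52)"
```

```text
position: [0.4676, -0.295, 0.0934]
tool_rot: [-3.141, -0.001, 1.519]
t 20.55 pos [ 0.4676 -0.295   0.0934] rot [-3.141e+00 -1.000e-03  1.519e+00] F [ 1.2  0.3 -0.7] w 0.0204
shift [-0.0009 -0.0012  0.0679] turn [-0.0002 -0.001  -0.0008]
```

```bash
python3 -m inch '[[-0.001,-0.001,0.02,0,0,0,1],[0,0,0.02,0,0,0,1],[0,0,0.015,0,0,0,1],[0,0,0,0,0,0,1]]' | egrep 'pos|force' && python3 -m inch '[[0,0,0.006,0,0,0,1],[0,0,0,0,0,0,1]]' | egrep 'pos|force' && python3 -m inch '[[0,0,0.004,0,0,0,1],[0,0,0,0,0,0,1]]' | egrep 'pos|force'
```

```text
position: [0.466, -0.2957, 0.0373]
force: [0.2, 0.1, -0.6]
finger_force: 108.3
position: [0.4662, -0.2965, 0.0325]
force: [0.2, -0.1, -1.5]
finger_force: 108.3
position: [0.4659, -0.2967, 0.0283]
force: [-0.5, 0.4, -2.4]
finger_force: 108.3
```

```bash
python3 -m inch '[[0,0,0.002,0,0,0,1],[0,0,0,0,0,0,1]]' | egrep 'pos|force' && python3 -m inch '[[0,0,0.001,0,0,0,1],[0,0,0,0,0,0,1]]' 20 | egrep 'pos|force' && python3 -m inch '[[0,0,0,0,0,0,0.75],[0,0,0,0,0,0,0.6],[0,0,0,0,0,0,0.4],[0,0,0,0,0,0,0],[0,0,0,0,0,0,0]]' 20 && python3 -m inch '[[0,0,0,0,0,0,0],[0,0,0,0,0,0,0],[0,0,-0.02,0,0,0,0],[0,0,-0.04,0,0,0,0],[0,0,-0.05,0,0,0,0]]' && python3 -m inch '[[0,0,-0.05,0,0,0,0],[0,0,-0.05,0,0,0,0],[0.0,0,0,0,0,0,0],[0,0,0,0,0,0,0]]' && python3 -c "
from look import *
c,im=look('w7',['punch_grip','punch_tip','rest'])
for k in outline_of('punch_grip','wrist')[:4]:
  m=k['region']; ys,xs=np.nonzero(m); w=np.array([atz(c,(x,y),.045)[:2] for x,y in zip(xs,ys)]); mu=w.mean(0); u=np.linalg.svd(w-mu,full_matrices=False)[2][0]; print(k['score'],k['rect'],m.sum(),np.round(mu,4),np.arctan2(*(u[::-1]*np.sign(u[1]))),np.ptp((w-mu)@u))
print(telemetry.observe()['position'])
for n in ['scene','top']:
  grab_frame(n);cc=calibration(n)
  for l,z in (('pin',.046),('pan_end',.047),('bottle_a',0),('jar',0),('punch_grip',.045)):
    for r in landmark_of(l,n)[:3]: print(n,l,round(r['score'],2),np.round(r['xy']),np.round(atz(cc,r['xy'],z),3))
"
```

```text
position: [0.4658, -0.2966, 0.0262]
force: [0.2, -0.2, -2.0]
finger_force: 108.3
position: [0.4659, -0.2966, 0.0252]
force: [-0.8, -0.4, -0.9]
finger_force: 108.3
clock: 22.25
position: [0.4659, -0.2966, 0.0253]
tool_rot: [3.142, 0.0, 1.518]
force: [0.5, 1.4, 0.6]
grip_width: 0.0761
finger_force: 0.0
clock: 22.75
position: [0.465, -0.2959, 0.1354]
tool_rot: [-3.139, -0.002, 1.518]
force: [1.0, -2.2, 0.3]
grip_width: 0.0853
finger_force: 0.0
clock: 23.15
position: [0.4661, -0.297, 0.2363]
tool_rot: [3.14, 0.001, 1.517]
force: [-0.3, 0.1, -0.9]
grip_width: 0.0852
finger_force: 0.0
punch_grip 0.98 [275.5 177.5] [ 0.4624 -0.2907  0.045 ]
punch_grip 0.76 [166.6 151.8] [ 0.3451 -0.2557  0.045 ]
punch_grip 0.6 [412.1 164. ] [ 0.6144 -0.2836  0.045 ]
punch_tip 0.84 [207.1 380.7] [ 0.3472 -0.5832  0.045 ]
punch_tip 0.78 [186.1 225.7] [ 0.3533 -0.3432  0.045 ]
punch_tip 0.76 [503.8  65.7] [ 0.6976 -0.1888  0.045 ]
rest 0.78 [277.2 167.7] [ 0.4643 -0.2883  0.    ]
0.88 [151.9, 117.3, 187.1, 228.9] 1224 [ 0.3445 -0.2668] 1.6671263023291074 0.12423566556927314
0.81 [264.2, 35.9, 287.4, 229.2] 305
[... 410 characters left out ...]
] [0.477 0.13  0.047]
scene bottle_a 0.64 [142. 278.] [ 0.461 -0.507  0.   ]
scene bottle_a 0.58 [175. 311.] [ 0.629 -0.465  0.   ]
scene jar 0.86 [346. 154.] [0.358 0.423 0.   ]
scene punch_grip 0.96 [227. 282.] [ 0.656 -0.296  0.045]
scene punch_grip 0.66 [335. 267.] [0.794 0.011 0.045]
scene punch_grip 0.61 [204. 236.] [ 0.454 -0.274  0.045]
top pin 0.54 [244. 227.] [0.481 0.041 0.046]
top pan_end 0.83 [216. 231.] [0.469 0.125 0.047]
top bottle_a 0.63 [403. 185.] [ 0.625 -0.462  0.   ]
top jar 0.65 [124. 266.] [0.362 0.416 0.   ]
top punch_grip 0.86 [354. 233.] [ 0.463 -0.295  0.045]
top punch_grip 0.81 [255. 136.] [0.77  0.011 0.045]
top punch_grip 0.72 [352. 182.] [ 0.622 -0.29   0.045]
```

The punch is back on its rest with the same centre, length (203 mm) and yaw (1.51) as before. The pan is still in, the pin is in the pan, and the bottles and jar have not moved.

```bash
python3 -c "
from h import *
print(bot.job_done())"
```

```text
the job is handed in; nothing more can be done
None
```

The job is handed in at about 24 s of the 72 s limit: I pushed the pan fully in first, then drove the pin out into it, and the punch is back on its rest; the bottles and jar were not touched.

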